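# Prop the gel viewer's hood open

### The job

The amber hood of the gel viewer is up on its stiff hinge only. Take the prop rod at the viewer's side by its black ball, swing it up and over until the rod is fully home in the slotted ear on the hood, then let go, leaving the hood up where it is.

Things in the scene. Friction and masses are not known exactly. Their poses are not given: they have to be found in the camera images.
- prop (a joint): Prop rod hinge (rad): 0 parked, ball end pointing away from the hood, 0.45 rad above level; grows as the rod swings up; 1.285 vertical; 1.73 home in the slot's bottom, leaning 35 deg past vertical over the hood; stop at 1.74. Friction: the rod stays where it is left, about 1 N at the ball swings it.
- prop_ball (a point): Centre of the black 26 mm ball on the free end of the steel prop rod (8 mm thick), 205 mm from its pivot. A 20 mm collar, 134 to 141 mm from the pivot, comes to lie just under the hood's ear. A fixed 45 mm post with a 20 mm ball on the viewer's other side is not this.
- prop_pivot (a point): Centre of the rod's hinge, 62 mm above the bench, 20 mm outside the viewer's side wall nearest the robot. Axes turn with the viewer: z up, x along the hinge axis, into the viewer, y from its control strip to the hood's hinge. In these axes the ball is at x 0, y -0.205*cos(0.45+joint), z 0.205*sin(0.45+joint) m. Light box: 240 (x) by 290 (y) by 45 mm high.
- socket (a point): Point on the rod's centre line when home, 150 mm from the pivot, 55 mm short of the ball. The slot, 20 mm wide, is in a 14 mm thick dark steel ear beside the hood, open to the hood's free edge, whence the rod comes. The 240 mm square hood slopes 35 deg, from 70 mm high at its hinge to 210 mm; its side is 25 mm from the rod's plane. Hinge friction holds it; a push can close it.

How it is judged (in metres and radians):
At the end, for the whole second after the job is handed in: The prop rod is at rest in the hood's slot, within about 10 degrees of fully home (joint above 1.56), and the slot in the raised hood is within 25 mm of where it was at the start (value of joint prop above 1.56 rad and velocity of joint prop between -0.1 and 0.1 rad/s and distance of socket from where it was at the start of the episode below 0.025 m); the robot touches nothing.
It fails at once if the hood is knocked up or down by more than 40 mm at its slot (distance of socket from where it was at the start of the episode above 0.04 m).
It also fails if it takes over 35 s, if anything falls off the work surface, if the arm or the gripper's body presses on something with over 40 N, if the wrist force passes 120 N, or if a joint passes its speed limit or range.

### The arm

A 7-joint arm with a two-finger parallel gripper is mounted at the origin on the work surface. World frame = base frame: x ahead of the robot, y to its left, z up, the work surface at z = 0. Lengths are in mm, angles in rad, forces in N, time in s.
With the tool pointing down it reaches from about 400 to 875 mm from the base axis. Payload 4.4 kg.
Tool frame: the origin (TCP) lies between the finger pads; the fingertips stand ctrl.finger_overhang ahead of it and the grasp point (between the pads) lies 11 mm behind it (ctrl.finger_overhang is the distance from the TCP to the fingertips, in mm); z points along the fingers, y is the direction in which the jaws open and shut (so a half turn about z gives the same grasp; the last joint's range is limited). The gripper opens to 85 mm and grips with 20 to 120 N. Pads are 22 mm wide; open, the fingers measure 114 mm over their backs; the gripper's body (76 mm by 85 mm) begins 54 mm behind the grasp point. The pads swing forward as they close: fully open they stand 13 mm farther back than shut.
Start: joints at [-1.236, 0.628, 0.038, 1.517, -0.027, 0.996, -0.02], TCP at [253.579, 598.511, 239.313] pointing down, gripper open.
Joint ranges: [-3.06, 3.06], [-0.37, 2.12], [-1.25, 1.32], [0.18, 2.47], [-1.1, 4.24], [0.23, 1.98], [-2.94, 2.94]. Speed limits (rad/s): [2.57, 2.57, 3.14, 3.14, 3.14, 3.14, 3.14].

### API

Orientations are given as [roll, pitch, yaw] about the fixed x, y, z axes, in that order (R = Rz(yaw) Ry(pitch) Rx(roll)).
In Python, from cell import ctrl gives the robot as it stands. The module is installed in compiled form; this text tells all that it offers.
- The arm moves only by the tool step_arm, never from a script. Its argument "deltas" is a list that holds one entry, the list of rows, each a list of 7 numbers: the opening, from 0 (shut) to 1 (fully open), then the shift along the world's x, y, z in mm, then the turn, a rotation vector about the world's x, y, z in rad. In form: [[[grip, tx, ty, tz, rx, ry, rz], ...]]. A call has 1 to 10 rows; each row shifts and turns the commanded pose from where the row before left it; what a row does not reach is not made up. A row lasts 1/12 s, in which the tool goes at most 41.7 mm and 7.16 degrees, less where a joint would pass 70% of its speed; a pose out of reach is approached as far as the arm can. A call is refused whole if a number of a shift passes 41.7 or a number of a turn 0.125, either way. A call with a gripper value outside its range is refused whole. The fingers move at their own pace and stop on an object; the grip force is fixed at half the most. Time passes only in rows, so rows that do not move let the fingers close. It gives the time, the measured TCP pose, the force and the opening at its end, in the units of the state.
- ctrl.read_state(): the state, without advancing time (a new reading comes with each control period).
- ctrl.get_image(name): name is "scene" or "top"; returns (picture, depth): 480x640x3 uint8, red, green, blue; 480x640 float32, mm along the optical axis (not along the pixel's ray), 0 where there is no reading.
- ctrl.camera_info(name): a dict with "intrinsics" (3x3 intrinsics, pixels), "rvec" (rotation vector, rad) and "tvec" (3), from world to camera coordinates, as OpenCV has them. Camera axes: x right, y down, z forward; pixel columns grow to the right and rows downward; lengths in mm; the calibration is good to about 2 mm. A picture is of the moment at which its call begins. camera_info takes no time and is no camera call.
- ctrl.finish_job(): hands the job in, once; it reports no verdict.
The state is a dict: "clock": time; "qpos": joint angles; "qd": joint speeds; "tau": joint torques, N m; "eef_pos": TCP position; "tool_rot": TCP orientation; "force": force on the tool from outside, world axes, zero at the start; "torque": the same for the moment, N m; "width": finger opening in mm.
Only numpy, scipy, OpenCV 4.12 (cv2) and the standard library are available. Lean on these libraries where they do the work, as an engineer would, in place of code of your own. Each camera call takes 0.05 s, during which the arm holds its last target.

## Working session

There is one attempt and no reset: what is moved stays moved. The work goes in short steps, Python scripts to look and compute and a tool call to move; the robot and the scene stay as the last step left them, time stands still between calls to the robot, and variables do not carry over. Pictures are saved under pics/ and viewed, and the job is handed in when it is done.

Besides the shell and the picture viewer there is one more tool, called after "Emit:" by a JSON object that holds its "method" and its "body". step_arm: Moves the arm, as the interface text tells. Its arguments: {"type":"object","properties":{"deltas":{"type":"array"}},"required":["deltas"]}

```bash
mkdir -p pics
python3 - <<'E'
from cell import ctrl
import cv2,numpy as np
print(ctrl.read_state()); print(ctrl.finger_overhang)
for n in("scene","top"):
    p,d=ctrl.get_image(n); np.savez(f"{n}0.npz",p=p,d=d); cv2.imwrite(f"pics/{n}0.png",p[:,:,::-1])
    print(n,ctrl.camera_info(n))
E
```

```text
{'clock': 0.0, 'qpos': array([-1.2357947 ,  0.62935406,  0.03844889,  1.51839009, -0.02697262,
        0.99631455, -0.01998369]), 'qd': array([-5.37802163e-05, -6.23642036e-04,  2.79052492e-04, -5.96921838e-04,
        6.21723694e-04, -4.44156822e-04, -1.12017696e-03]), 'tau': array([-6.31810999e-04, -5.63387203e+01,  1.22536797e+00, -1.93459922e+01,
        1.07091325e-02,  1.04134547e-02, -1.34303397e-05]), 'eef_pos': array([253.34142944, 597.91440335, 238.37702084]), 'tool_rot': array([-3.13964554e+00,  5.37593588e-05,  2.74081618e+00]), 'force': array([ 0.20377668, -0.95287751, -0.48565823]), 'torque': array([-0.03291113,  0.00910871,  0.01352546]), 'width': 85.40350052206485}
8.0
scene {'intrinsics': array([[467.13845624,   0.        , 314.62284534],
       [  0.        , 467.13845624, 238.69807995],
       [  0.        ,   0.        ,   1.        ]]), 'rvec': array([ 2.31270011,  0.62982465, -0.23763162]), 'tvec': array([-451.14910258, -160.59094328, 1106.12844888])}
top {'intrinsics': array([[519.22301457,   0.        , 318.46453157],
       [  0.        , 519.22301457, 238.16112173],
       [  0.        ,   0.        ,   1.        ]]), 'rvec': array([ 2.15756332, -2.2083083 ,  0.070746  ]), 'tvec': array([-90.08329656, 582.33336248, 821.22312295])}
```

View pics/scene0.png

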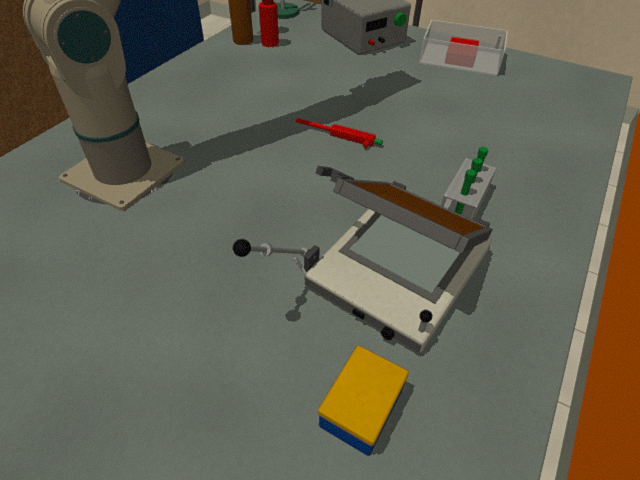

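View pics/top0.png

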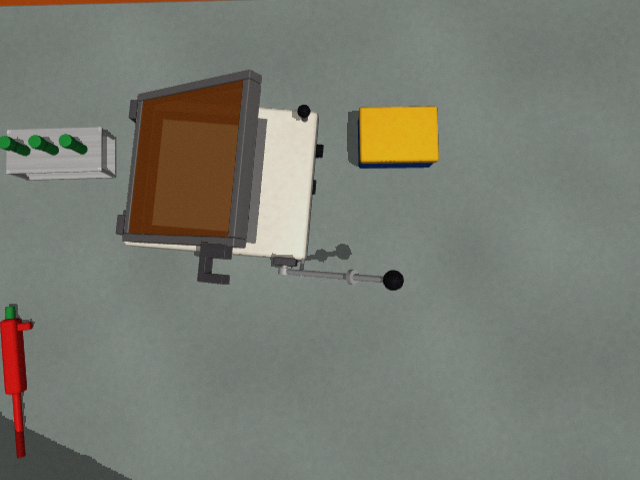

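The scene view shows the ball at (241,248), the collar at (265,249) and the hinge at about (308,258). The top view shows the ball at (393,280), the hinge at about (284,268) and the slotted ear at (197–229, 245–283). The slot opens toward the control strip.

```bash
cat > h.py <<'E'
import numpy as np,cv2
from cell import ctrl
def cam(n):
    i=ctrl.camera_info(n); R=cv2.Rodrigues(i["rvec"])[0]; return i["intrinsics"],R,np.array(i["tvec"]).reshape(3)
def ray(n,u,v):
    K,R,t=cam(n); d=np.linalg.inv(K)@[u,v,1]; return -R.T@t,R.T@d   # C + depth*d
def dep(n,u,v,z): c,d=ray(n,u,v); return c+z*d
def proj(n,P):
    K,R,t=cam(n); q=K@(R@np.asarray(P,float)+t); return q[:2]/q[2]
def tri(a,b):
    Ps=[]
    for n in("scene","top"):
        K,R,t=cam(n); Ps.append(K@np.c_[R,t])
    X=cv2.triangulatePoints(Ps[0],Ps[1],np.array(a,float).reshape(2,1),np.array(b,float).reshape(2,1)); return (X[:3]/X[3]).ravel()
E
python3 - <<'E'
from h import *
D={n:np.load(n+"0.npz") for n in("scene","top")}
c={}
for n,(u,v) in dict(scene=(241,248),top=(393,280)).items():
    p=D[n]['p'].astype(int);m=(p.max(2)<50).astype(np.uint8)
    k,l,s,ce=cv2.connectedComponentsWithStats(m); i=l[v,u]; print(n,s[i],ce[i]); 
    x,y,w,h=s[i][:4]; c[n]=ce[i]
    z=D[n]['d'][l==i]; print(np.median(z),z.min(), dep(n,*ce[i],z.min()+13))
print("ball tri",tri(c['scene'],c['top']))
# light box corners top via depth; ear points
for nm,(u,v) in dict(pivot=(284,268),rodmid=(320,273),collar=(351,277),ear1=(203,270),ear2=(215,280),earslotin=(213,265),earA=(225,280),earB=(206,250),hoodcorner=(240,243),boxc1=(302,257),boxc2=(314,117),boxs=(262,254),post=(304,111)).items():
    z=D['top']['d'][v,u]; print(nm,z,dep('top',u,v,z).round(1))
for nm,(u,v) in dict(pivot=(306,256),rod=(285,250),collar=(265,249),boxc=(308,277),boxc2=(420,340),ear=(325,172)).items():
    z=D['scene']['d'][v,u]; print(nm,z,dep('scene',u,v,z).round(1))
for n,r in dict(top=(180,230,240,100),scene=(210,130,240,160)).items():
    x,y,w,h=r; im=D[n]['p'][y:y+h,x:x+w,::-1]; f=min(800/w,600/h); cv2.imwrite(f"pics/{n}crop.png",cv2.resize(im,None,fx=f,fy=f))
E
```

```text
scene [233 239  18  18 244] [241.39344262 247.43442623]
657.2987 0.0 [ 819.47573176 -527.2115255   687.75417565]
top [383 271  21  19 317] [392.7444795  279.93375394]
645.1836 640.0787 [ 512.31859398 -196.62877708  203.70447385]
ball tri [ 512.72376016 -196.32634466  203.68787054]
pivot 787.0649 [532.4 -50.6  71.5]
rodmid 740.0549 [ 523.4 -105.1  117.7]
collar 694.85974 [ 517.  -146.6  162.4]
ear1 673.79236 [530.6  46.4 185.3]
ear2 659.15216 [517.3  28.1 199. ]
earslotin 860.89557 [541.1  72.4  -1.4]
earA 654.88837 [517.1  14.6 203.2]
earB 671.7364 [556.3  41.4 189.2]
hoodcorner 662.3618 [563.7  -4.2 198.9]
boxc1 817.3973 [549.4 -77.1  42.1]
boxc2 833.30066 [ 773.6 -101.    41.9]
boxs 816.0763 [555.5 -14.4  44.2]
post 783.64886 [767.9 -86.5  91.3]
pivot 828.7145 [541.9 -65.6  74.3]
rod 774.8541 [ 526.6 -107.3  121.3]
collar 717.7085 [ 521.5 -153.3  164.5]
boxc 841.63226 [554.7 -80.1  38.6]
boxc2 747.7522 [ 777.3 -103.3   44.5]
ear 802.66376 [525.4  26.2 193.4]
```

```bash
ls pics
```

```text
scene0.png
scenecrop.png
top0.png
topcrop.png
```

View pics/topcrop.png

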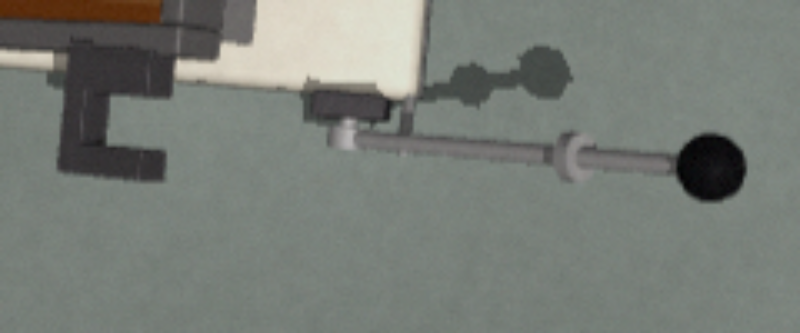

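View pics/scenecrop.png

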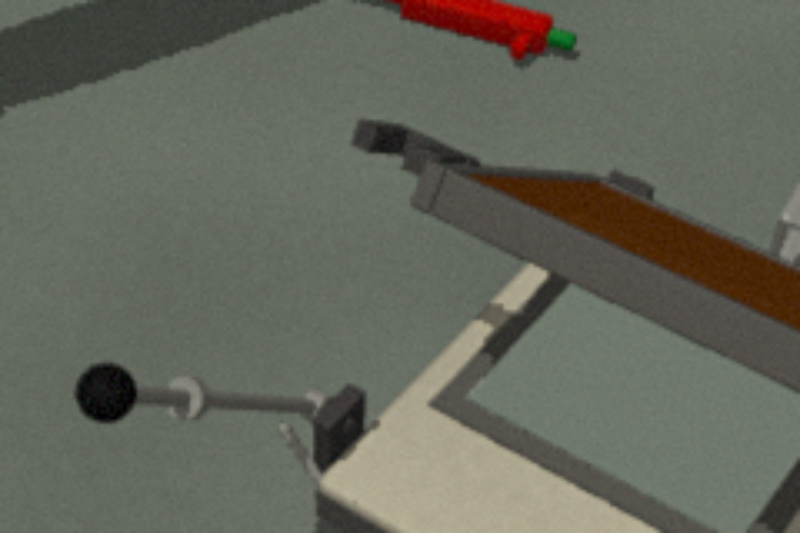

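Run:
```python
from h import *
D=np.load("top0.npz");d=D['d'];p=D['p'].astype(int)
v,u=np.mgrid[0:480,0:640]
K,R,t=cam("top")
P=np.stack([(u-K[0,2])/K[0,0]*d,(v-K[1,2])/K[1,1]*d,d],-1); W=(P-t)@R
m=(abs(W[...,2]-44)<6)&(p.min(2)>150)&(d>0)
front=[];side=[]
for r in range(125,250):
    c=np.where(m[r,255:330])[0]
    if len(c): front.append(W[r,255+c.max()][:2])
for c in range(262,300):
    r=np.where(m[100:270,c])[0]
    if len(r): side.append(W[100+r.max(),c][:2])
for c in range(130,185):
    r=np.where(m[235:262,c])[0]
    if len(r): side.append(W[235+r.max(),c][:2])
for n,a in(("front",front),("side",side)):
    a=np.array(a); l=cv2.fitLine(a.astype(np.float32),cv2.DIST_HUBER,0,.01,.01).ravel(); print(n,len(a),l, np.arctan2(l[1],l[0]), a.min(0),a.max(0))
# rod points
for nm,rng in (("rod",range(295,343)),):
    pts=[]
    for c in rng:
        r=[x for x in range(262,292) if d[x,c]>0 and W[x,c,2]>75]
        if r: pts.append(W[r,c].mean(0))
    pts=np.array(pts); l=cv2.fitLine(pts.astype(np.float32),cv2.DIST_HUBER,0,.01,.01).ravel(); print(l,pts[0],pts[-1])
# ear heights: slot walls
e=(W[...,2]>150)&(u>195)&(u<232)&(v>243)&(v<286)
for r in range(244,286,3):
    print(r,[(int(W[r,c,0]),int(W[r,c,1]),int(W[r,c,2])) if e[r,c] else 0 for c in(202,212,222,228)])
```

```text
front 125 [ 9.94357944e-01 -1.06076844e-01  6.60501221e+02 -9.18616257e+01] -0.106276795 [ 561.94373882 -102.33192524] [760.3333085  -82.06883445]
side 93 [8.9543723e-02 9.9598289e-01 5.6607135e+02 8.6144226e+01] 1.4811325 [547.86567335 -72.46103977] [576.3128531  194.00118944]
[ 7.5789578e-02  7.1840543e-01 -6.9148368e-01  5.2194232e+02
 -1.0248114e+02  1.1621999e+02] [525.86828181 -67.67497326  82.49075951] [ 518.52441398 -135.11180501  148.55171769]
244 [(564, 48, 180), (563, 33, 190), (562, 18, 199), (562, 10, 205)]
247 [(560, 48, 181), (559, 32, 192), (558, 17, 203), (558, 10, 201)]
250 [(556, 48, 183), (555, 32, 192), (554, 17, 205), (554, 10, 201)]
253 [(552, 48, 181), (551, 32, 193), (551, 18, 201), (551, 11, 200)]
256 [(548, 47, 183), (548, 32, 194), (547, 17, 203), (547, 11, 200)]
259 [(544, 48, 181), (544, 36, 176), 0, (543, 11, 199)]
262 [(540, 47, 185), (540, 36, 177), 0, 0]
265 [(537, 48, 183), 0, 0, 0]
268 [(533, 48, 182), 0, 0, 0]
271 [(529, 48, 183), 0, 0, 0]
274 [(525, 47, 184), (525, 32, 197), 0, 0]
277 [(521, 47, 185), (521, 32, 197), (520, 17, 207), (520, 12, 195)]
280 [(517, 47, 185), (517, 32, 196), (517, 17, 205), (516, 11, 196)]
283 [0, (513, 32, 195), (513, 18, 204), (513, 12, 194)]
```

Emit:
{"method": "step_arm", "body": {"deltas": [[[1,13,-33,5,0,0,-0.053],[1,13,-33,5,0,0,-0.053],[1,13,-33,5,0,0,-0.053],[1,13,-33,5,0,0,-0.053],[1,13,-33,5,0,0,-0.053],[1,13,-33,5,0,0,-0.053],[1,13,-33,5,0,0,-0.053],[1,13,-33,5,0,0,-0.053],[1,13,-33,5,0,0,-0.053],[1,13,-33,5,0,0,-0.053]]]}}

```text
clock: 0.93
eef_pos: [383.7, 266.7, 289.4]
tool_rot: [-3.141, -0.0, 2.208]
force: [0.4, -0.9, -0.9]
width: 85.7
```

Emit:
{"method": "step_arm", "body": {"deltas": [[[1,9,-33,0,0,0,-0.053],[1,9,-33,0,0,0,-0.053],[1,9,-33,0,0,0,-0.053],[1,9,-33,0,0,0,-0.053],[1,9,-33,0,0,0,-0.053],[1,9,-33,0,0,0,-0.053],[1,9,-33,0,0,0,-0.053],[1,9,-33,0,0,0,-0.053],[1,9,-33,0,0,0,-0.053],[1,9,-33,0,0,0,-0.053]]]}}

```text
clock: 1.77
eef_pos: [473.5, -63.0, 289.2]
tool_rot: [-3.141, -0.0, 1.678]
force: [0.9, 0.1, 0.9]
width: 85.8
```

Emit:
{"method": "step_arm", "body": {"deltas": [[[1,10,-33,0,0,0,-0.053],[1,10,-33,0,0,0,-0.053],[1,10,-33,0,0,0,-0.053],[1,9,-33,0,0,0,-0.053],[1,0,0,0,0,0,0]]]}}

```text
clock: 2.18
eef_pos: [512.8, -201.5, 289.4]
tool_rot: [3.14, 0.006, 1.458]
force: [1.3, -0.7, 1.1]
width: 85.4
```

Emit:
{"method": "step_arm", "body": {"deltas": [[[1,0,5,0,0,0,0.01],[1,0,0,-20,0,0,0],[1,0,0,-20,0,0,0],[1,0,0,-20,0,0,0],[1,0,0,-20,0,0,0],[1,0,0,-16,0,0,0],[1,0,0,0,0,0,0],[1,0,0,0,0,0,0]]]}}

```text
clock: 2.85
eef_pos: [512.1, -186.5, 192.8]
tool_rot: [-3.139, -0.001, 1.481]
force: [0.3, -1.1, -0.2]
width: 85.4
```

Run:
```python
from h import *
s=ctrl.read_state();print(s['eef_pos'],s['tool_rot'],s['force'])
for n in("scene",):
    p,d=ctrl.get_image(n); cv2.imwrite("pics/s1.png",cv2.resize(p[150:330,130:370,::-1],None,fx=3.3,fy=3.3))
```

```text
[ 512.0787435  -186.54652884  192.84952066] [-3.13940936e+00 -1.43314362e-03  1.48116631e+00] [ 0.32761116 -1.06130751 -0.23231894]
```

View pics/s1.png

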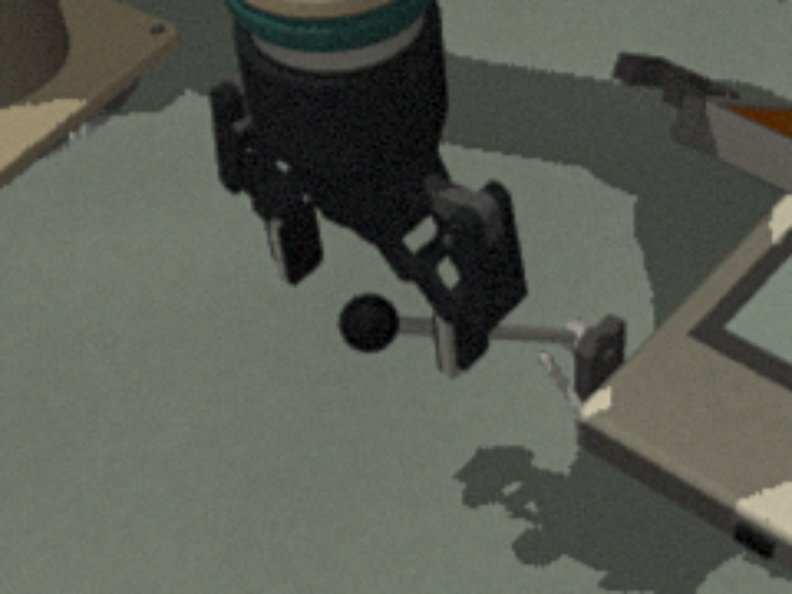

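Run:
```python
from h import *
f=lambda P:(proj("scene",P)-[130,150])*3.3
for P in([512.5,-196.3,203.7],[512,-186.5,184.8],[512,-186.5,198],[512+43,-190.5,198],[512-43,-182.5,198]): print(P,f(P))
```

```text
[512.5, -196.3, 203.7] [365.75576385 321.3024242 ]
[512, -186.5, 184.8] [382.46156452 335.50351684]
[512, -186.5, 198] [379.54414265 315.44393004]
[555, -190.5, 198] [455.70224511 359.20162477]
[469, -182.5, 198] [307.1209227  273.83216389]
```

The ball is at (368,323) in the crop, where the model predicts it. The fingers straddle it about 10 mm too far toward the hinge, so I'll shift and close.

Emit:
{"method": "step_arm", "body": {"deltas": [[[1,0,-10,0,0,0,-0.01],[1,0,0,0,0,0,0],[0.6,0,0,0,0,0,0],[0.4,0,0,0,0,0,0],[0.2,0,0,0,0,0,0],[0,0,0,0,0,0,0],[0,0,0,0,0,0,0],[0,0,0,0,0,0,0]]]}}

```text
clock: 3.57
eef_pos: [513.3, -198.6, 193.6]
tool_rot: [3.14, 0.0, 1.469]
force: [2.0, -0.2, -0.9]
width: 23.3
```

Run:
```python
from h import *
s=ctrl.read_state();print(s['eef_pos'],s['tool_rot'],s['force'],s['torque'],s['width'])
p,d=ctrl.get_image("scene"); cv2.imwrite("pics/s2.png",cv2.resize(p[150:330,130:370,::-1],None,fx=3.3,fy=3.3))
s=0
piv=np.array([527.3,-49,62]);ex=np.array([.0998,.995])
prev=None
for ph in np.linspace(.763,2.18,25):
    b=np.r_[piv[:2]+ex*(-205*np.cos(ph)),62+205*np.sin(ph)]
    print(round(ph-.45,3),b.round(1),None if prev is None else (b-prev).round(1)); prev=b
```

```text
[ 513.29540094 -198.61106296  193.56784549] [3.14007666e+00 3.68081827e-04 1.46893505e+00] [ 1.98895267 -0.15960269 -0.87520267] [-0.02857924 -0.36293249 -0.04732511] 23.26961019148625
0.313 [ 512.5 -196.4  203.7] None
0.372 [ 513.4 -187.9  212.2] [0.9 8.6 8.5]
0.431 [ 514.3 -178.8  220.1] [0.9 9.1 8. ]
0.49 [ 515.2 -169.3  227.6] [1.  9.5 7.4]
0.549 [ 516.2 -159.4  234.4] [1.  9.9 6.8]
0.608 [ 517.3 -149.   240.7] [ 1.  10.3  6.2]
0.667 [ 518.3 -138.4  246.3] [ 1.1 10.7  5.6]
0.726 [ 519.4 -127.4  251.3] [ 1.1 11.   5. ]
0.785 [ 520.6 -116.1  255.6] [ 1.1 11.2  4.3]
0.844 [ 521.7 -104.7  259.2] [ 1.2 11.5  3.6]
0.903 [522.9 -93.  262.2] [ 1.2 11.7  3. ]
0.962 [524.1 -81.2 264.4] [ 1.2 11.8  2.3]
1.022 [525.3 -69.2 266. ] [ 1.2 11.9  1.6]
1.081 [526.5 -57.2 266.8] [ 1.2 12.   0.8]
1.14 [527.7 -45.2 267. ] [ 1.2 12.   0.1]
1.199 [528.9 -33.1 266.4] [ 1.2 12.  -0.6]
1.258 [530.1 -21.2 265.1] [ 1.2 12.  -1.3]
1.317 [531.3  -9.3 263.1] [ 1.2 11.9 -2. ]
1.376 [532.5   2.4 260.4] [ 1.2 11.7 -2.7]
1.435 [533.6  14.  257. ] [ 1.2 11.6 -3.4]
1.494 [534.8  25.3 252.9] [ 1.1 11.3 -4.1]
1.553 [535.9  36.4 248.2] [ 1.1 11.1 -4.7]
1.612 [536.9  47.2 242.8] [ 1.1 10.8 -5.4]
1.671 [538.   57.6 236.8] [ 1.  10.4 -6. ]
1.73 [539.   67.7 230.1] [ 1.  10.1 -6.6]
```

View pics/s2.png

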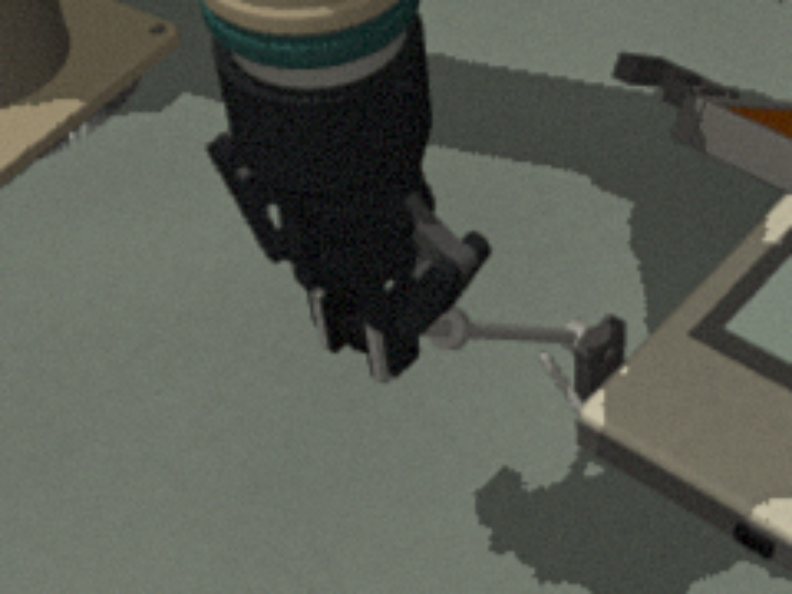

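The jaws stopped at 23 mm with the ball between the fingertips, so it's held. Now the arc.

Emit:
{"method": "step_arm", "body": {"deltas": [[[0,0.9,8.6,8.5,0,0,0],[0,0.9,9.1,8.0,0,0,0],[0,1,9.5,7.4,0,0,0],[0,1,9.9,6.8,0,0,0]]]}}

```text
clock: 3.95
eef_pos: [517.2, -160.4, 225.4]
tool_rot: [3.14, 0.0, 1.469]
force: [3.8, -0.7, 1.0]
width: 22.8
```

Run:
```python
from h import *
p,d=ctrl.get_image("scene"); cv2.imwrite("pics/s3.png",cv2.resize(p[150:330,130:370,::-1],None,fx=3.3,fy=3.3))
s=ctrl.read_state();print(s['eef_pos'],s['tool_rot'],s['force'],s['torque'],s['width'])
```

```text
[ 517.69058614 -158.11607838  226.35033985] [ 3.13929932e+00 -1.58140207e-03  1.47205847e+00] [1.46854286 1.96413646 1.43681251] [ 0.04636278 -0.3383973   0.36824531] 22.765867086465008
```

View pics/s3.png

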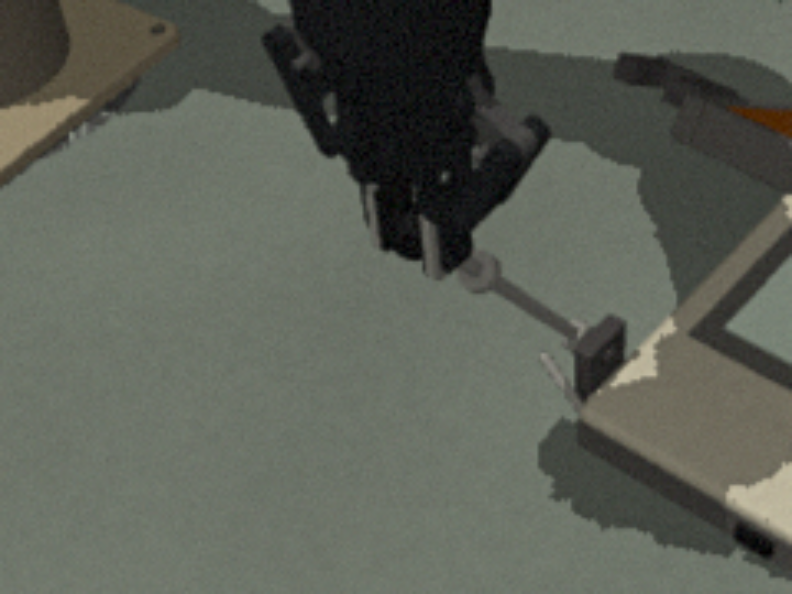

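The rod is following: the collar is now at (478,270) in the crop and the forces are small. Continuing.

Emit:
{"method": "step_arm", "body": {"deltas": [[[0,1,10.3,6.2,0,0,0],[0,1.1,10.7,5.6,0,0,0],[0,1.1,11,5,0,0,0],[0,1.1,11.2,4.3,0,0,0],[0,1.2,11.5,3.6,0,0,0],[0,1.2,11.7,3,0,0,0],[0,1.2,11.8,2.3,0,0,0],[0,1.2,11.9,1.6,0,0,0]]]}}

```text
clock: 4.67
eef_pos: [524.9, -70.1, 255.8]
tool_rot: [-3.14, -0.0, 1.469]
force: [0.0, -0.5, -0.6]
width: 0.1
```

Emit:
{"method": "step_arm", "body": {"deltas": [[[0,1.2,12,0.8,0,0,0],[0,1.2,12,0.1,0,0,0],[0,1.2,12,-0.6,0,0,0],[0,1.2,12,-1.3,0,0,0],[0,0,0,0,0,0,0]]]}}

```text
clock: 5.08
eef_pos: [530.3, -19.7, 253.9]
tool_rot: [-3.14, -0.002, 1.473]
force: [0.9, 0.6, -0.5]
width: 0.2
```

Run:
```python
from h import *
p,d=ctrl.get_image("scene"); cv2.imwrite("pics/s4.png",cv2.resize(p[130:310,200:440,::-1],None,fx=3.3,fy=3.3))
p,d=ctrl.get_image("top"); cv2.imwrite("pics/t4.png",cv2.resize(p[200:320,120:320,::-1],None,fx=4,fy=4))
s=ctrl.read_state();print(s['eef_pos'],s['tool_rot'],s['force'],s['torque'],s['width'])
```

```text
[530.15788713 -22.92013916 254.36469464] [-3.14107107e+00  4.49771653e-04  1.46990241e+00] [-0.58238944 -1.11192765  0.02665425] [-0.0807767  -0.01106752 -0.02755515] 0.4402720849434317
```

View pics/s4.png

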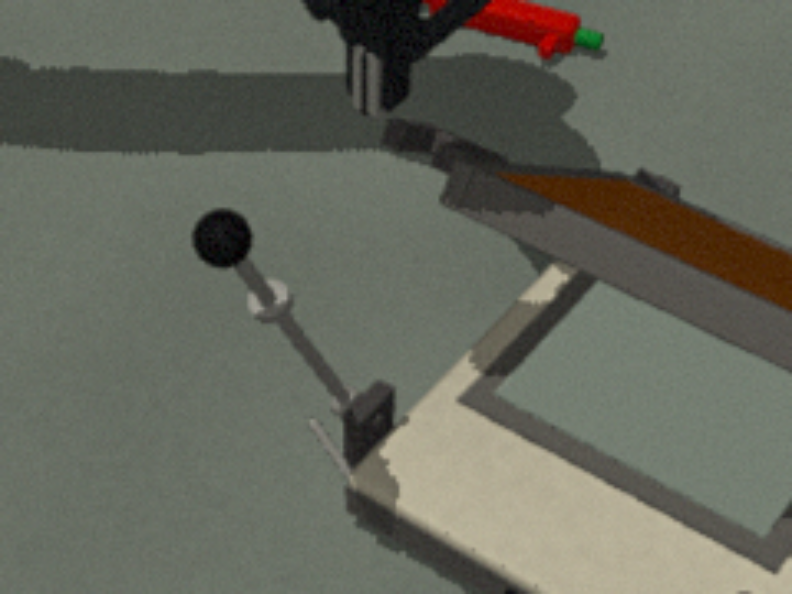

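View pics/t4.png

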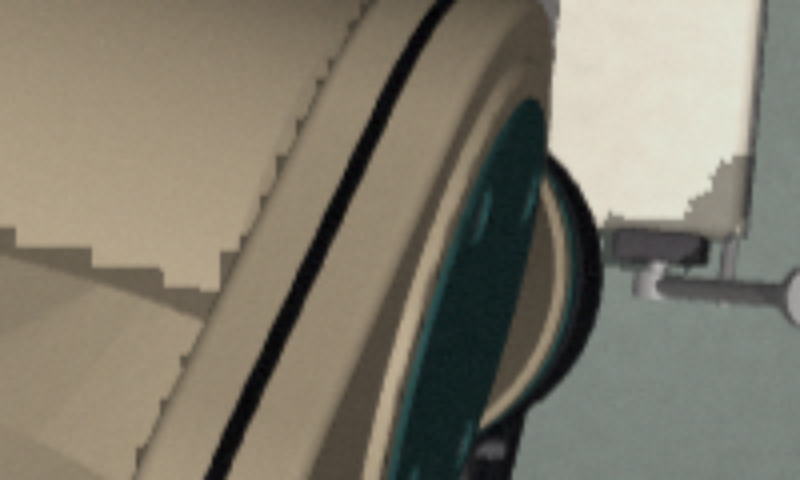

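The ball slipped out during the swing. It's at (222,238) in the scene crop with the hood untouched, and the jaws closed at the ear. I'll re-measure the ball, go back and grip deeper.

Run:
```python
from h import *
p,d=ctrl.get_image("scene");u0,v0=int(200+222/3.3),int(130+238/3.3)
m=(p.max(2)<50).astype(np.uint8);k,l,s,ce=cv2.connectedComponentsWithStats(m);i=l[v0,u0];print(s[i],ce[i])
x,y,w,h=s[i][:4];u,v=x+(w-1)/2,y+(h-1)/2
zs=d[l==i];zs=zs[zs>0];print(np.percentile(zs,[1,10,50]))
print(dep("scene",*ce[i],np.percentile(zs,5)+12))
# fit phi by reprojection
from scipy.optimize import minimize_scalar
f=lambda ph:np.linalg.norm(proj("scene",[527.3-.0998*205*np.cos(ph),-49-.995*205*np.cos(ph),62+205*np.sin(ph)])-ce[i])
r=minimize_scalar(f,bounds=(.7,2),method='bounded');ph=r.x;print(ph,ph-.45,r.fun,[527.3-.0998*205*np.cos(ph),-49-.995*205*np.cos(ph),62+205*np.sin(ph)])
```

```text
[259 194  17  17 241] [267.0373444  202.00414938]
[653.96308472 655.84334717 659.16479492]
[ 520.6035355  -136.89021785  248.35447595]
1.1312070586412801 0.6812070586412802 0.8489697199990537 [np.float64(518.593307994615), np.float64(-135.80519584527067), np.float64(247.509939429386)]
```

```bash
python3 - <<'E'
from h import *
pt=lambda r,ph:[527.3-.0998*r*np.cos(ph),-49-.995*r*np.cos(ph),62+r*np.sin(ph)]
f=lambda P:(proj("scene",P)-[130,150])*3.3
for ph in np.arange(.76,1.15,.04): print(round(ph-.45,2),f(pt(137.5,ph)).round(),f(pt(205,ph)).round(),np.round(pt(205,ph)))
print(f([517.5,-158.5,226-8]),f([513.3,-198.6,185.6]))
E
python3 -c "
import cv2
a=cv2.imread('pics/s2.png');b=cv2.imread('pics/s3.png')
a=cv2.convertScaleAbs(cv2.resize(a[230:430,250:550],None,fx=2,fy=2),alpha=2.5,beta=20);b=cv2.convertScaleAbs(cv2.resize(b[130:330,300:600],None,fx=2,fy=2),alpha=2.5,beta=20)
cv2.imwrite('pics/c23.png',cv2.resize(cv2.vconcat([a,b]),None,fx=.74,fy=.74))"
```

```text
0.31 [445. 327.] [365. 323.] [ 512. -197.  203.]
0.35 [450. 317.] [373. 306.] [ 513. -191.  209.]
0.39 [455. 307.] [381. 289.] [ 514. -185.  215.]
0.43 [460. 296.] [389. 272.] [ 514. -179.  220.]
0.47 [466. 286.] [398. 255.] [ 515. -173.  225.]
0.51 [471. 276.] [407. 238.] [ 516. -166.  230.]
0.55 [477. 266.] [417. 222.] [ 516. -159.  235.]
0.59 [483. 256.] [427. 206.] [ 517. -152.  239.]
0.63 [489. 246.] [437. 190.] [ 518. -145.  243.]
0.67 [496. 236.] [447. 174.] [ 518. -138.  247.]
[423.02612737 249.01048804] [368.41865483 353.03757751]
```

View pics/c23.png

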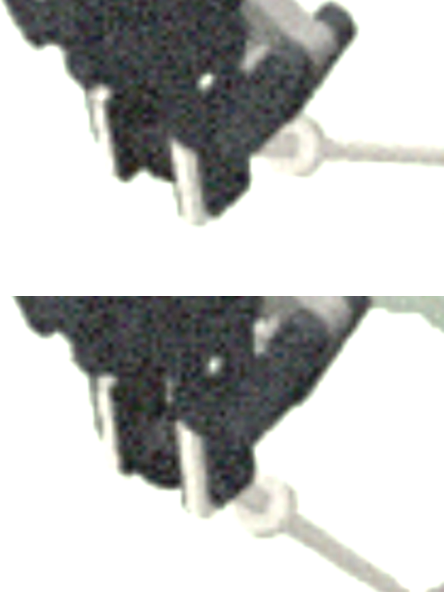

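Run:
```python
from h import *
s=ctrl.read_state();print(s['qpos'].round(3),s['eef_pos'],s['clock'])
```

```text
[-0.355  0.482  0.513  1.841 -0.294  0.895  0.193] [530.12671062 -23.78179991 254.50282598] 5.2333
```

The ball lags in this grip, so the pads don't hold it across the swing direction. I'll turn the tool 90° so the pads cage the ball along the swing and push it positively.

Emit:
{"method": "step_arm", "body": {"deltas": [[[0.1,0,0,20,0,0,0],[0.2,0,0,20,0,0,0],[0.3,-1,-10,20,0,0,-0.12],[0.45,-1,-10,16,0,0,-0.12],[0.45,-1,-10,0,0,0,-0.12],[0.45,-1,-10,0,0,0,-0.12],[0.45,-1,-10,0,0,0,-0.12],[0.45,-1,-10,0,0,0,-0.12],[0.45,-1,-10,0,0,0,-0.12],[0.45,-1,-10,0,0,0,-0.12]]]}}

```text
clock: 6.07
eef_pos: [521.8, -105.0, 330.8]
tool_rot: [3.141, 0.0, 0.501]
force: [-0.5, -0.5, 0.0]
width: 38.2
```

Emit:
{"method": "step_arm", "body": {"deltas": [[[0.45,-1,-10,0,0,0,-0.12],[0.45,-1,-10,0,0,0,-0.12],[0.45,-1,-10,0,0,0,-0.12],[0.45,0,0,0,0,0,-0.12],[0.45,0,0,0,0,0,-0.12],[0.45,0,0,0,0,0,0],[0.45,0,0,0,0,0,0]]]}}

```text
clock: 6.65
eef_pos: [519.0, -134.0, 330.5]
tool_rot: [3.141, 0.0, -0.089]
force: [0.1, -0.4, 0.9]
width: 38.2
```

Emit:
{"method": "step_arm", "body": {"deltas": [[[0.45,0,-2,-20,0,0,-0.01],[0.45,0,0,-20,0,0,0],[0.45,0,0,-20,0,0,0],[0.45,0,0,-10,0,0,0],[0.45,0,0,-10,0,0,0],[0.45,0,0,-10,0,0,0],[0.45,0,0,-3,0,0,0],[0.45,0,0,0,0,0,0]]]}}

```text
clock: 7.32
eef_pos: [519.1, -135.3, 237.2]
tool_rot: [-3.142, 0.001, -0.101]
force: [-0.4, -0.7, -0.5]
width: 38.4
```

Run:
```python
from h import *
p,d=ctrl.get_image("scene"); cv2.imwrite("pics/s5.png",cv2.convertScaleAbs(cv2.resize(p[130:310,170:410,::-1],None,fx=3.3,fy=3.3),alpha=1.6))
s=ctrl.read_state();print(s['eef_pos'],s['tool_rot'],s['force'],s['torque'],s['width'])
```

```text
[ 519.44878353 -135.47710955  237.79871208] [ 3.14140785e+00 -2.86189092e-04 -1.00871936e-01] [-0.26853906  0.21940882  0.1555214 ] [-0.04502523  0.00921734 -0.04029121] 38.41103254583128
```

View pics/s5.png

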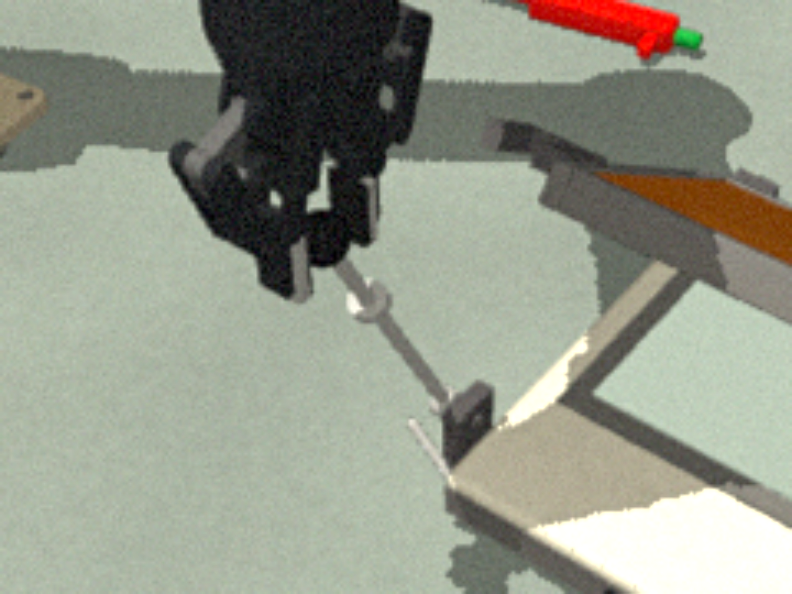

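The ball at (322,238) sits between the two pads. Pushing along the arc.

Emit:
{"method": "step_arm", "body": {"deltas": [[[0.45,0.5,6,2,0,0,0],[0.45,1.1,11,4.5,0,0,0],[0.45,1.1,11.2,4.3,0,0,0],[0.45,1.2,11.5,3.6,0,0,0],[0.45,1.2,11.7,3,0,0,0]]]}}

```text
clock: 7.78
eef_pos: [525.1, -83.6, 256.4]
tool_rot: [3.141, -0.002, -0.101]
force: [-0.4, -0.6, -0.8]
width: 38.6
```

Run:
```python
from h import *
p,d=ctrl.get_image("scene"); cv2.imwrite("pics/s6.png",cv2.convertScaleAbs(cv2.resize(p[130:310,170:410,::-1],None,fx=3.3,fy=3.3),alpha=1.6))
s=ctrl.read_state();print(s['eef_pos'],s['tool_rot'],s['force'],s['torque'],s['width'])
```

```text
[525.73025462 -80.57530199 256.3269775 ] [-3.13958435e+00 -2.02451258e-03 -9.76565760e-02] [-0.14422827  2.45837178  0.78632523] [ 0.0520597   0.01612425 -0.06129254] 38.52108913150716
```

View pics/s6.png

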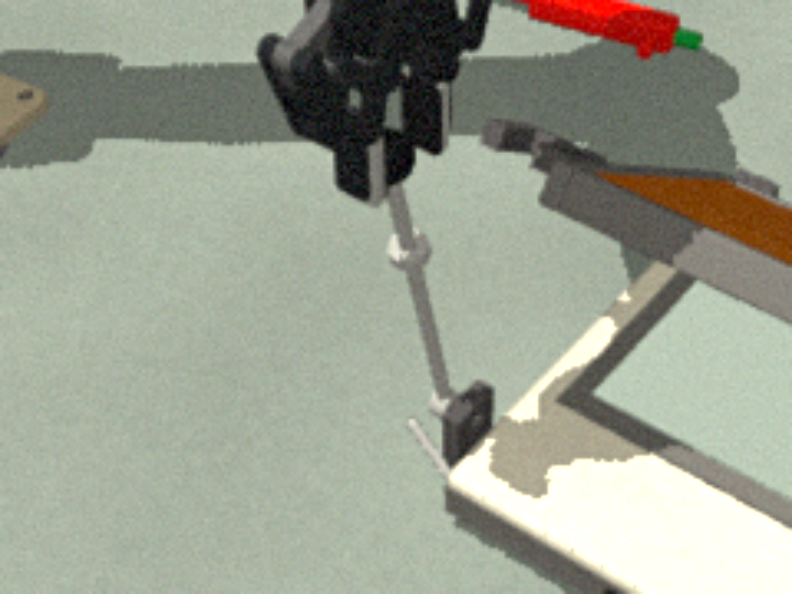

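The rod follows, with the collar at (408,250). Continue past vertical.

Emit:
{"method": "step_arm", "body": {"deltas": [[[0.45,1.2,11.8,1,0,0,0],[0.45,1.2,11.9,1,0,0,0],[0.45,1.2,12,0.5,0,0,0],[0.45,1.2,12,0,0,0,0],[0.45,1.2,12,-0.6,0,0,0],[0.45,1.2,12,-1.3,0,0,0],[0.45,1.2,11,-2,0,0,0]]]}}

```text
clock: 8.42
eef_pos: [532.9, 0.4, 253.4]
tool_rot: [-3.141, 0.0, -0.1]
force: [-0.3, -0.3, -0.1]
width: 38.8
```

Run:
```python
from h import *
p,d=ctrl.get_image("scene"); cv2.imwrite("pics/s7.png",cv2.convertScaleAbs(cv2.resize(p[110:290,200:440,::-1],None,fx=3.3,fy=3.3),alpha=1.6))
s=ctrl.read_state();print(s['eef_pos'],s['tool_rot'],s['force'],s['torque'],s['width'])
```

```text
[532.92630838   3.239215   252.53522945] [-3.13964930e+00  1.65175993e-03 -9.73534059e-02] [ 0.2272529   2.15102425 -0.1942143 ] [ 0.0621217   0.01586742 -0.0262205 ] 38.27131824346158
```

View pics/s7.png

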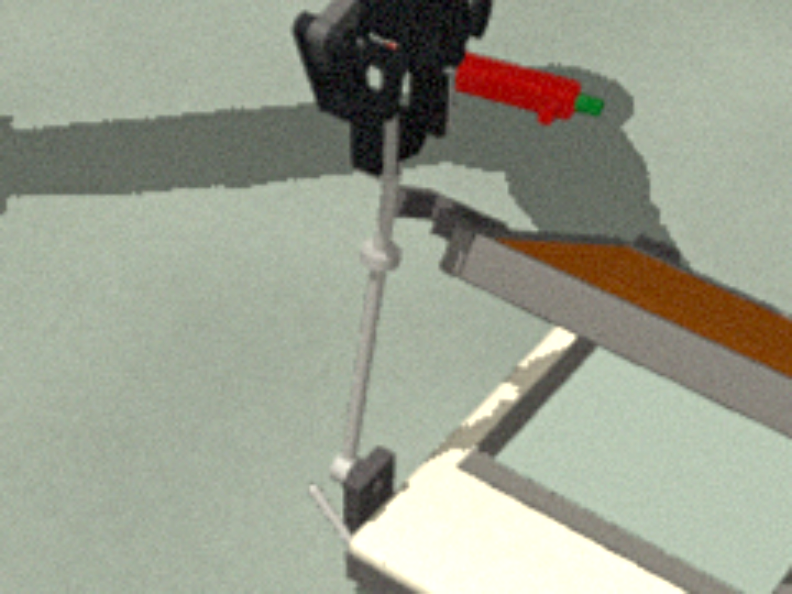

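The rod is past vertical and entering the ear's mouth at about (390,205). Continuing more slowly.

Emit:
{"method": "step_arm", "body": {"deltas": [[[0.45,1,9,-1,0,0,0],[0.45,1,9,-2,0,0,0],[0.45,1,9,-3,0,0,0],[0.45,0.8,8,-3,0,0,0],[0.45,0,0,0,0,0,0]]]}}

```text
clock: 8.88
eef_pos: [536.5, 36.3, 243.6]
tool_rot: [-3.141, 0.001, -0.099]
force: [-0.2, 0.5, 0.0]
width: 38.3
```

Run:
```python
from h import *
p,d=ctrl.get_image("scene"); cv2.imwrite("pics/s8.png",cv2.convertScaleAbs(cv2.resize(p[110:290,200:440,::-1],None,fx=3.3,fy=3.3),alpha=1.6))
s=ctrl.read_state();print(s['eef_pos'],s['tool_rot'],s['force'],s['torque'],s['width'])
```

```text
[536.43040173  35.02649347 244.01626429] [-3.14148713e+00  9.52309917e-04 -9.94457085e-02] [ 0.32531732 -0.56443676 -0.383083  ] [-0.01704604 -0.01380032  0.02146952] 38.543364063744654
```

View pics/s8.png

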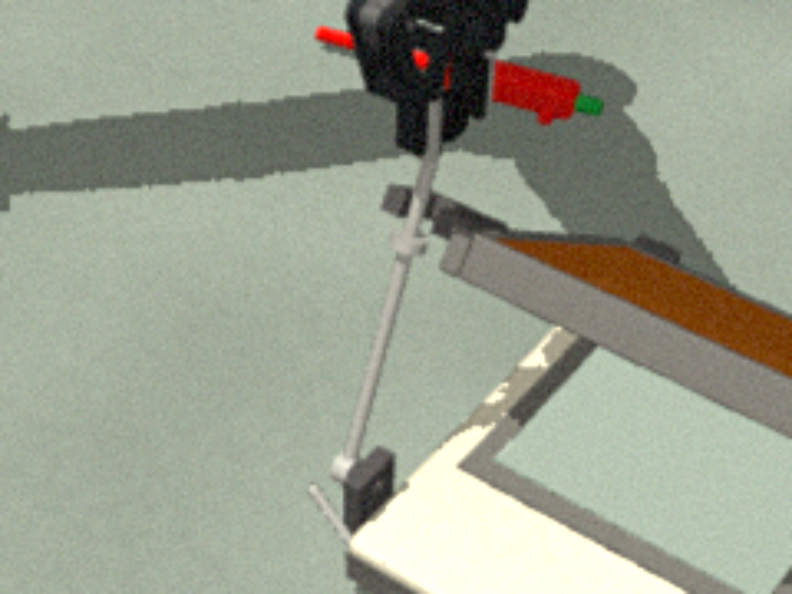

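The rod is between the ear's prongs, with the collar just under the ear. Continuing toward home.

Emit:
{"method": "step_arm", "body": {"deltas": [[[0.45,0.7,7,-3,0,0,0],[0.45,0.7,7,-3,0,0,0],[0.45,0.6,6,-3,0,0,0],[0.45,0.5,5,-3,0,0,0],[0.45,0,0,0,0,0,0]]]}}

```text
clock: 9.35
eef_pos: [538.8, 60.5, 231.7]
tool_rot: [-3.141, 0.001, -0.099]
force: [1.1, -0.2, -0.8]
width: 38.5
```

Run:
```python
from h import *
p,d=ctrl.get_image("scene"); cv2.imwrite("pics/s9.png",cv2.convertScaleAbs(cv2.resize(p[110:290,200:440,::-1],None,fx=3.3,fy=3.3),alpha=1.6))
s=ctrl.read_state();print(s['eef_pos'],s['tool_rot'],s['force'],s['torque'],s['width'])
pt=lambda r,ph:[527.3-.0998*r*np.cos(ph),-49-.995*r*np.cos(ph),62+r*np.sin(ph)]
for j in(1.5,1.55,1.6,1.65,1.7,1.73): print(j,*[((proj("scene",pt(r,j+.45))-[200,110])*3.3).round() for r in(8,125,137.5,180,205)])
```

```text
[538.8419309   59.67602111 232.05662253] [ 3.14156245e+00  9.53846517e-04 -9.99861848e-02] [-0.22097054  0.29362183 -0.25567148] [ 0.01546915 -0.03565199  0.00071441] 38.56193151177682
1.5 [346. 455.] [395. 263.] [401. 241.] [421. 163.] [433. 115.]
1.55 [346. 454.] [401. 260.] [408. 238.] [430. 161.] [443. 113.]
1.6 [347. 454.] [407. 259.] [414. 237.] [438. 159.] [453. 112.]
1.65 [347. 454.] [413. 258.] [421. 236.] [447. 159.] [463. 112.]
1.7 [347. 454.] [419. 257.] [427. 235.] [455. 159.] [472. 113.]
1.73 [348. 454.] [422. 257.] [430. 235.] [459. 159.] [477. 114.]
```

View pics/s9.png

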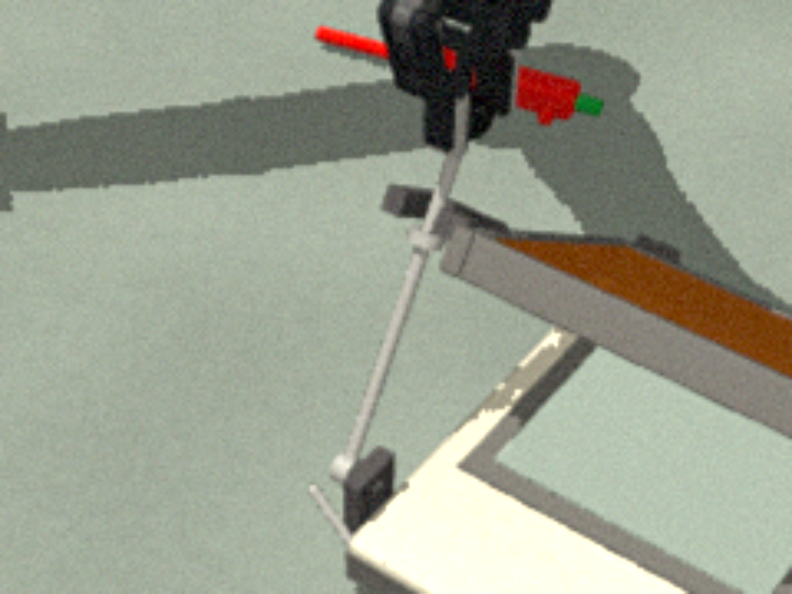

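The collar at (427,238) matches j≈1.69. A gentle final push.

Emit:
{"method": "step_arm", "body": {"deltas": [[[0.45,0.2,2,-1,0,0,0],[0.45,0.2,2,-1,0,0,0],[0.45,0,0,0,0,0,0]]]}}

```text
clock: 9.65
eef_pos: [539.5, 63.0, 230.5]
tool_rot: [3.142, 0.0, -0.101]
force: [0.0, 0.5, -0.7]
width: 38.3
```

Emit:
{"method": "step_arm", "body": {"deltas": [[[0.45,0.2,2,-1,0,0,0],[0.45,0,0,0,0,0,0],[0.45,0,0,0,0,0,0]]]}}

```text
clock: 9.9
eef_pos: [539.7, 64.9, 229.6]
tool_rot: [-3.142, -0.0, -0.101]
force: [-0.7, 0.1, 0.1]
width: 38.7
```

Run:
```python
from h import *
p,d=ctrl.get_image("scene"); cv2.imwrite("pics/s10.png",cv2.convertScaleAbs(cv2.resize(p[110:230,240:400,::-1],None,fx=5,fy=5),alpha=1.6))
s=ctrl.read_state();print(s['eef_pos'],s['force'],s['torque'],s['width'])
```

```text
[539.66854998  64.80752219 229.62758565] [-0.34919582 -0.36400916 -0.00810684] [-0.01099803  0.0421046   0.0208426 ] 38.538023121721345
```

View pics/s10.png

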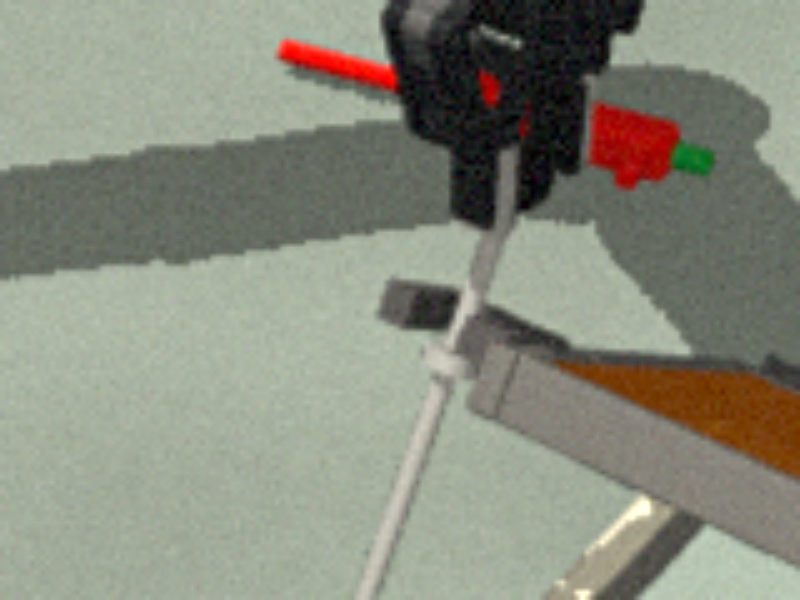

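Emit:
{"method": "step_arm", "body": {"deltas": [[[0.45,0.2,2,-1,0,0,0],[0.45,0,0,0,0,0,0]]]}}

```text
clock: 10.12
eef_pos: [539.9, 67.1, 228.5]
tool_rot: [-3.141, 0.0, -0.101]
force: [-0.0, -0.4, 0.2]
width: 38.6
```

Emit:
{"method": "step_arm", "body": {"deltas": [[[0.45,0.2,2,-1,0,0,0],[0.45,0,0,0,0,0,0]]]}}

```text
clock: 10.28
eef_pos: [540.0, 69.2, 227.4]
tool_rot: [-3.141, 0.0, -0.101]
force: [0.1, -0.3, 0.5]
width: 38.5
```

Emit:
{"method": "step_arm", "body": {"deltas": [[[0.45,0.2,2,-1,0,0,0],[0.45,0,0,0,0,0,0]]]}}

```text
clock: 10.45
eef_pos: [540.3, 71.3, 226.4]
tool_rot: [-3.141, 0.0, -0.101]
force: [-0.2, -0.3, -0.2]
width: 38.4
```

Run:
```python
from h import *
p,d=ctrl.get_image("scene"); cv2.imwrite("pics/s11.png",cv2.convertScaleAbs(cv2.resize(p[110:230,240:400,::-1],None,fx=5,fy=5),alpha=1.6))
s=ctrl.read_state();print(s['eef_pos'],s['force'],s['torque'],s['width'])
```

```text
[540.2392312   71.11588369 226.45919006] [ 0.10730599 -1.07662553  0.06574388] [-0.01850521 -0.02473634  0.04070468] 38.72260915937691
```

View pics/s11.png

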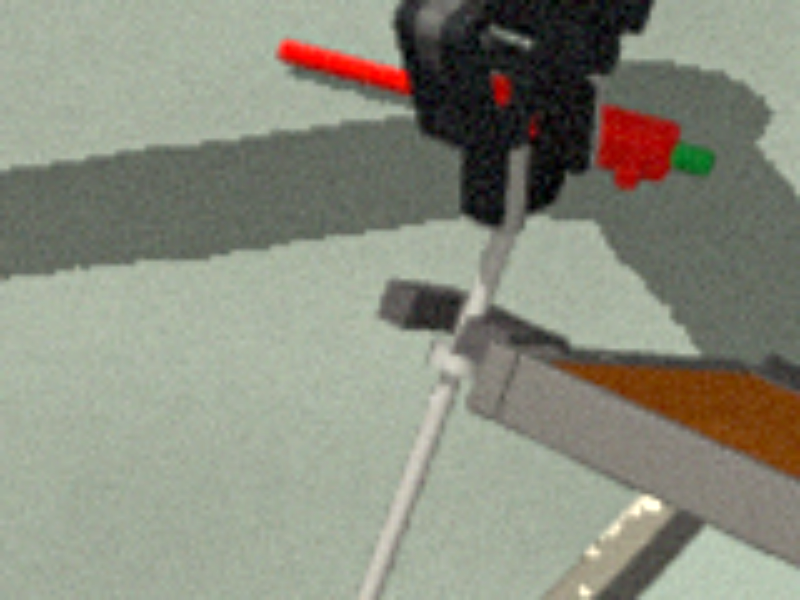

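Emit:
{"method": "step_arm", "body": {"deltas": [[[0.45,0.2,2,-1,0,0,0],[0.45,0,0,0,0,0,0]]]}}

```text
clock: 10.67
eef_pos: [540.4, 73.2, 225.4]
tool_rot: [-3.141, 0.0, -0.101]
force: [0.8, 0.1, 0.2]
width: 38.5
```

Emit:
{"method": "step_arm", "body": {"deltas": [[[0.45,0.2,2,-1,0,0,0],[0.45,0,0,0,0,0,0]]]}}

```text
clock: 10.83
eef_pos: [540.7, 75.2, 224.4]
tool_rot: [-3.141, 0.0, -0.101]
force: [0.3, -0.0, 0.9]
width: 38.6
```

The tool geometry puts the ball at about home (y≈69). I'll back off the pad, rise clear and inspect.

Emit:
{"method": "step_arm", "body": {"deltas": [[[0.45,-0.4,-4,0,0,0,0],[0.45,0,0,4,0,0,0],[0.45,0,0,8,0,0,0],[0.45,0,0,15,0,0,0],[0.45,0,0,20,0,0,0],[0.45,0,0,25,0,0,0],[0.45,0,0,30,0,0,0],[0.45,-5,10,30,0,0,0],[0.45,-20,20,20,0,0,0],[0.45,-30,20,0,0,0,0]]]}}

```text
clock: 11.67
eef_pos: [488.8, 119.6, 381.3]
tool_rot: [-3.14, -0.01, -0.104]
force: [-0.4, 1.2, 0.8]
width: 38.5
```

Emit:
{"method": "step_arm", "body": {"deltas": [[[0.45,-20,35,0,0,0,0],[0.45,-20,35,0,0,0,0],[0.45,-15,35,0,0,0,0],[0.45,-15,35,0,0,0,0],[0.45,-10,35,0,0,0,0],[0.45,-10,35,0,0,0,0],[0.45,-10,35,0,0,0,0],[0.45,0,30,0,0,0,0],[0.45,0,0,0,0,0,0],[0.45,0,0,0,0,0,0]]]}}

```text
clock: 12.5
eef_pos: [384.8, 397.2, 376.6]
tool_rot: [3.141, -0.001, -0.098]
force: [0.2, -0.6, -0.4]
width: 38.4
```

Run:
```python
from h import *
from scipy.optimize import minimize_scalar
im=[]
for n in("scene","top"):
    p,d=ctrl.get_image(n); np.savez(n+"9.npz",p=p,d=d)
    im.append(p[:,:,::-1])
cv2.imwrite("pics/f.png",cv2.hconcat([cv2.resize(im[0][110:290,200:400],(400,360)),cv2.resize(im[1][150:330,120:320],(400,360))]))
s=ctrl.read_state();print(s['clock'],s['eef_pos'],s['force'])
S0=np.load("scene0.npz")['p'].astype(int);S1=np.load("scene9.npz")['p'].astype(int)
D1=np.load("top9.npz")['d'];D0=np.load("top0.npz")['d']
for u,v in((222,280),(212,280),(202,275),(225,250),(212,250),(202,250)):print(u,v,D0[v,u],D1[v,u])
```

```text
12.6 [385.80335065 394.48880318 377.16724857] [ 0.57169089  0.50699104 -0.48822748]
222 280 652.3327 653.4253
212 280 662.0976 662.23016
202 275 671.8784 675.8983
225 250 658.24414 657.00433
212 250 668.14984 666.5128
202 250 677.8256 679.0385
```

View pics/f.png

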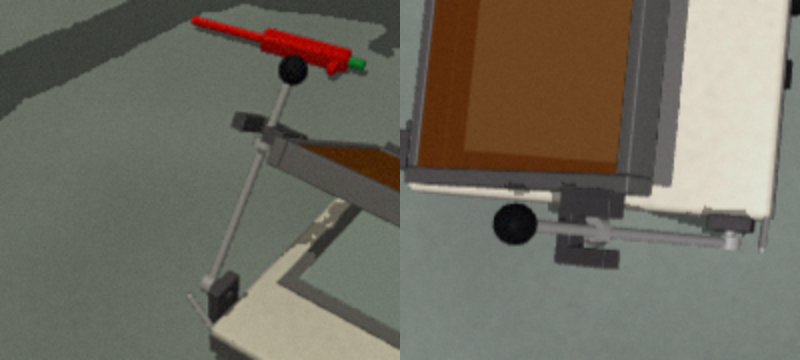

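The rod lies in the ear's slot and the robot is clear. The ball is at (293,70) in the scene crop and (515,223) in the top crop. I'll measure the angle and the ear shift.

Run:
```python
from h import *
c=[]
for n,g in(("scene",(200+146,110+35)),("top",(120+57,150+111))):
    p=np.load(n+"9.npz")['p']; m=(p.max(2)<50).astype(np.uint8)
    k,l,s,ce=cv2.connectedComponentsWithStats(m);i=l[g[1],g[0]];c.append(ce[i]);print(n,s[i],ce[i])
b=tri(*c);r=b-[527.3,-49,62];h=r[:2]@[.0998,.995];print(b,np.linalg.norm(r),"joint",np.arctan2(r[2],-h)-.45)
a,b=[cv2.cvtColor(np.load(f"top{i}.npz")['p'],cv2.COLOR_RGB2GRAY) for i in(0,9)]
r=cv2.matchTemplate(b[225:300,180:250],a[270:286,195:232],cv2.TM_CCOEFF_NORMED);print("ear match",r.max(),np.array(cv2.minMaxLoc(r)[3])+[180,225],"was 195,270")
```

```text
scene [339 138  15  15 166] [346.1626506  144.60843373]
top [167 252  22  20 352] [177.05965909 261.49431818]
[541.43455654  67.84141228 230.40654367] 205.45672358034244 joint 1.7306579809863758
ear match 0.96171 [195 270] was 195,270
```

The joint measures 1.73 rad, which is fully home, and the ear hasn't moved. Handing in.

```bash
python3 -c "
from cell import ctrl
print(ctrl.finish_job())"
```

```text
the job is handed in; nothing more can be done
None
```

The prop rod is fully home in the hood's slot, the hood is still up, and the arm is clear. I handed the job in at about 12.6 s; `finish_job` gives no verdict.

- **First try failed:** I gripped the ball with the jaws along the hinge axis, and it slipped out at about joint 0.68. The rod stayed where it was and nothing was disturbed.
- **What worked:** I turned the tool 90° and held the pads loosely on either side of the ball, so it was pushed rather than gripped. That swung the rod over and into the slot. I then backed the pad off and moved the arm away.
- **Final checks:** Measured from both cameras, the ball is at (541, 68, 230) mm, which puts the joint at 1.731 rad. The ear sits at the same pixel as at the start. Ear depth readings changed by at most 1.6 mm, except one of 4 mm at the ear's edge.
- **Forces:** The wrist readings I took stayed under about 4 N throughout. I never felt a clear contact force at the slot's bottom, so "fully home" rests on the camera measurement. I also didn't check separately that the rod was at rest before handing in.

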